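# Set the dial indicator against a propeller-shaft coupling

### The job

The propeller shaft lies in its V-rest to have its coupling checked for run-out. Swing the dial indicator round on its stiff jointed arm until its plunger points squarely at the middle of the coupling's rim, ease it up until the rim has pushed the plunger about half way in (the dial's hand half-way round), then let go and leave it standing there. Never run the plunger to its inner stop, and do not shift the shaft or disturb anything else on the bench.

Things in the scene. Friction and masses are not known exactly. Their poses are not given: they have to be found in the camera images.
- gauge: The dial indicator: black flat-sided case 78 mm long (along the plunger), 50 wide, 26 thick, level, its white dial (bezel 48 mm across, 6 mm high) upward; grip it from above across its 50 mm width. Origin: centre of the case, always 150 mm above the bench, the height of the shaft's axis. x points along the plunger, out of the case's front; z up. A 14 mm thick stem reaches 59 mm ahead of the origin.
- plunger (a joint): How far the sprung plunger is pushed in, m: 0 fully out, 0.020 inner stop; 1.2 N at first, 1.8 N half way. The dial's black hand points forward at 0 and turns clockwise once round for 20 mm. Contact points of various lengths can be screwed on: fully out, the front of the 10 mm ball tip is 93 to 119 mm ahead of the gauge's origin, so where it meets the rim must be felt or seen on the dial.
- lower_link (a joint): Angle of the stand's lower link, rad, about the vertical post: 0 along the stand's x axis, positive anticlockwise seen from above, range -2.4 to 2.4. The link is 150 mm from post to elbow. Stiff: about 1.1 N m to turn, stays where it is left.
- upper_link (a joint): Angle of the upper link to the lower one at the elbow, rad: 0 in line, positive anticlockwise from above, range -2.5 to 2.5. The link is 140 mm from elbow to swivel. Stiff: about 0.7 N m.
- swivel (a joint): Angle of the indicator's x axis to the upper link, rad: 0 in line (plunger pointing onward from the elbow), positive anticlockwise from above, range -2.7 to 2.7. The swivel's vertical axis passes through the centre of the case. Stiff: about 0.3 N m.
- stand: The indicator's stand, held fast to the bench: grey magnetic base 62 x 52 x 51 mm with a short steel post. Origin on the bench under the post; z up; its x axis is the zero direction of the lower link. The whole stand and both links lie below 118 mm and the case's underside is 137 mm up, so fingertips kept above 122 mm clear them; only the 24 mm thick swivel under the case's centre is between.
- coupling (a point): Centre of the coupling, on the shaft's axis, 150 mm above the bench. The coupling is a dark steel disc of 100 mm diameter, its rim 28 mm wide along the shaft; this point is mid-width. y runs along the shaft, from the coupling (at the shaft's right-hand end) to the far end; x starts level, square to the shaft, away from the robot. Bring the indicator up from the robot's side.
- shaft: The loose steel propeller shaft with its coupling, 4.8 kg: 30 mm thick, lying level in the rest, reaching 442 mm from the coupling along the coupling's y axis, a 55 mm hub beside the disc. Origin and axes as point coupling. It must stay where it lies.
- shaft_rest: Grey cast bed with two V uprights that carry the shaft, fixed, 160 mm high, 84 mm deep at the Vs, reaching 40 to 350 mm along the shaft from the coupling. Origin on the bench under the centre of the coupling; y along the shaft; x square to it, away from the robot.
- spanner: Bystander: a loose dark dark dark dark dark dark dark dark steel spanner, 200 mm long, lying on the bench. Leave it alone.
- oil_can: Bystander: a loose grey can, 60 mm in diameter, 115 mm high, upright. Leave it alone.
- flange: Bystander: a loose dark steel companion flange, 100 mm in diameter, 22 mm high, lying flat. Leave it alone.
- mug: Bystander: a loose white mug, 82 mm in diameter, 92 mm high, upright. Leave it alone.

How it is judged:
By the outcome, as a careful person would: the job done as asked, in the order asked, and still so for the second after the job is handed in, with the robot touching nothing.
It also fails if it takes over 51 s, if anything falls off the work surface, if the arm or the gripper's body presses on something with over 40 N, if the wrist force passes 120 N, or if a joint passes its speed limit or range.

### The arm

A 7-joint arm with a two-finger parallel gripper is mounted at the origin on the work surface. World frame = base frame: x ahead of the robot, y to its left, z up, the work surface at z = 0. Lengths are in m, angles in degrees, forces in N, time in s.
With the tool pointing down it reaches from about 0.4 to 0.875 m from the base axis. Payload 6.5 kg.
Tool frame: the origin (TCP) lies at the very end of the fingers, on their centre line; the grasp point (between the pads) lies 19 mm behind it (manip.pinch_z is the distance from the TCP to the grasp point, in m); y points along the fingers, z is the direction in which the jaws open and shut, and the axes are right-handed (so a half turn about y gives the same grasp; the last joint's range is limited). The gripper opens to 88 mm and grips with 3 to 60 N. Pads are 18 mm wide; open, the fingers measure 123 mm over their backs; the gripper's body (75 mm by 187 mm) begins 45 mm behind the grasp point.
Start: joints at [65.764, 30.733, -0.252, 88.115, 0.149, 61.152, -4.079], TCP at [0.227, -0.609, 0.239] pointing down, gripper open.
Joint ranges: [-154.64, 154.64], [-21.42, 123.67], [-72.66, 72.17], [13.99, 137.28], [-74.86, 254.86], [10.95, 109.41], [-158.01, 158.01]. Speed limits (degrees/s): [136.94, 136.94, 180, 180, 180, 180, 180].

### API

Orientations are given as [roll, pitch, yaw] about the fixed x, y, z axes, in that order (R = Rz(yaw) Ry(pitch) Rx(roll)).
In Python, from cell import manip, viewer gives the robot as it stands.
- The arm moves only by the tool step_arm, never from a script. Its argument "increments" is a list of rows, each an object of numbers: "ax", "ay", "az": the turn, a rotation vector about the world's x, y, z in rad; "dx", "dy", "dz": the shift along the world's x, y, z in m; "grip": the opening, from 0 (shut) to 1 (fully open). A call has 1 to 10 rows; each row is the pose to reach, as a shift and turn from the pose commanded when the call began; what a row does not reach only later rows make up. A row lasts 1/8 s, in which the tool goes at most 62.5 mm and 10.7 degrees, less where a joint would pass 70% of its speed; a pose out of reach is approached as far as the arm can. A call with a gripper value outside its range is refused whole. The fingers move at their own pace and stop on an object; "grip_force" is the grip in N (left out, the last holds). Time passes only in rows, so rows that repeat a pose let the fingers close. It gives the time, the measured TCP pose, the force and the opening at its end, in the units of the state.
- manip.get_state(): the state, without advancing time (a new reading comes with each control period).
- viewer.grab_frame(name): name is "side" or "top" or "wrist"; returns the picture (384x512x3 uint8, red, green, blue); there is no depth.
- viewer.get_calibration(name): a dict with "fx", "fy", "cx", "cy" (pixels), "k1" (the pictures are not rectified: a ray, as slopes to the right and down, at radius r is drawn at 1 + k1 r^2 times it, then the intrinsics apply), "view" (4x4, takes a point from world to camera coordinates). Camera axes: x right, y down, z forward; pixel columns grow to the right and rows downward; lengths in m; the calibration is good to about 2 mm. A picture is of the moment at which its call begins: read the wrist's pose just before it. get_calibration takes no time and is no camera call; for the wrist camera it gives the pose at the moment of the call.
- manip.finish_job(): hands the job in, once; it reports no verdict.
Trained networks look in the newest picture that a camera, given by its name, has taken for a name from the list of things; names that differ only in an ending like _2 or _b are one class to them, and where a whole thing is asked for, a point or a joint stands for the part that bears it (a point fixed in the world has none). Each returns a list of dicts, best first, with "score" (0 to 1); they miss things now and then, are a little off and sometimes report something else, mostly with a low value. They report only what shows in the picture. A call takes as long as a camera call.
- viewer.boxes_of(thing, camera): "pixel" ([column, row] in pixels, amid what is visible of it).
- viewer.mark_of(thing, camera): "pixel" ([column, row] in pixels: a listed point, or the origin of a listed thing).
The state is a dict: "time": time; "joint_positions": joint angles; "joint_velocities": joint speeds; "effort": joint torques, N m; "position": TCP position; "eef_rot": TCP orientation; "ft_force": force on the tool from outside, world axes, zero at the start; "ft_torque": the same for the moment, N m; "width": opening from 0.0 (shut) to 1.0 (fully open).
Only numpy, scipy, OpenCV 4.12 (cv2) and the standard library are available. Lean on these libraries where they do the work, as an engineer would, in place of code of your own. Each camera call takes 0.05 s, during which the arm holds its last target.

## Working session

There is one attempt and no reset: what is moved stays moved. The work goes in short steps, Python scripts to look and compute and a tool call to move; the robot and the scene stay as the last step left them, time stands still between calls to the robot, and variables do not carry over. Pictures are saved under pics/ and viewed, and the job is handed in when it is done.

Besides the shell and the picture viewer there is one more tool, called after ">>>" by a JSON object that holds its "api" and its "payload", one argument or row to a line. step_arm: Moves the arm, as the interface text tells. Its arguments: {"type":"object","properties":{"increments":{"type":"array"},"grip_force":{"type":"number"}},"required":["increments"]}

```bash
ls; mkdir -p pics; python3 - <<'E'
from cell import manip, viewer
import cv2, numpy as np
print(manip.get_state())
for c in ["side","top"]:
    im=viewer.grab_frame(c); cv2.imwrite(f"pics/{c}0.png",im[:,:,::-1])
    cal=viewer.get_calibration(c); print(c,{k:np.round(v,3).tolist() for k,v in cal.items()})
    for t in ["gauge","plunger","stand","coupling","shaft","lower_link","upper_link","swivel","mug","oil_can","flange","spanner"]:
        for f in (viewer.mark_of,):
            r=f(t,c); print(c,t,[(np.round(d["pixel"],1).tolist(),round(d["score"],2)) for d in r[:2]])
print(manip.get_state()["time"])
E
```

```text
pics
{'time': 0.0, 'joint_positions': array([65.76298322, 30.77903686, -0.25256106, 88.16845277,  0.1493508 ,
       61.15255738, -4.08134628]), 'joint_velocities': array([ 0.06520512, -0.10757865, -0.06573575,  0.0330281 , -0.07966963,
       -0.05883001, -0.08154888]), 'effort': array([ 1.03043112e-04, -5.70990872e+01,  9.90909040e-01, -2.51601219e+01,
       -5.62477356e-02,  1.79721537e-02,  1.54384957e-04]), 'position': array([ 0.22679425, -0.60850617,  0.23783724]), 'eef_rot': array([-9.00993656e+01, -8.54321869e-03, -1.59555050e+02]), 'ft_force': array([-0.20878216,  0.38534538, -0.81301024]), 'ft_torque': array([-0.00937687,  0.0242425 ,  0.06673005]), 'width': 0.9983684379037996}
side {'fx': 361.908, 'fy': 361.908, 'cx': 259.049, 'cy': 192.457, 'k1': -0.008, 'view': [[-0.731, -0.682, 0.011, 0.407], [-0.48, 0.502, -0.719, 0.372], [0.485, -0.531, -0.694, 0.961], [0.0, 0.0, 0.0, 1.0]]}
side gauge [([296.9, 176.6], 0.76), ([314.8, 150.4], 0.65)]Traceback (most recent call last):
  File "<stdin>", line 9, in <module>
ValueError: it knows: coupling, flange, gauge, mug, oil_can, shaft, shaft_rest, spanner, stand
```

```bash
cat > h.py <<'E'
from cell import manip, viewer
import cv2, numpy as np
def ray(px,cal):
    u=(px[0]-cal["cx"])/cal["fx"]; v=(px[1]-cal["cy"])/cal["fy"]
    a,b=u,v
    for _ in range(20):
        s=1+cal["k1"]*(a*a+b*b); a,b=u/s,v/s
    V=np.array(cal["view"]); R=V[:3,:3]; t=V[:3,3]
    return -R.T@t, R.T@np.array([a,b,1.])
def atz(px,cal,z):
    o,d=ray(px,cal); return o+d*(z-o[2])/d[2]
def proj(p,cal):
    V=np.array(cal["view"]); c=V[:3,:3]@np.asarray(p,float)+V[:3,3]
    a,b=c[0]/c[2],c[1]/c[2]; s=1+cal["k1"]*(a*a+b*b)
    return np.array([cal["fx"]*a*s+cal["cx"],cal["fy"]*b*s+cal["cy"]])
E
python3 - <<'E'
from h import *
Z=dict(gauge=.15,stand=0,coupling=.15,shaft=.15,mug=.0,oil_can=.0,flange=.0,spanner=.0,shaft_rest=0)
for c in ["side","top"]:
    im=viewer.grab_frame(c); cv2.imwrite(f"pics/{c}0.png",im[:,:,::-1])
    cal=viewer.get_calibration(c)
    for t in Z if c=="top" else ["gauge","stand","coupling"]:
        r=viewer.mark_of(t,c); print(c,t,[(np.round(d["pixel"],1).tolist(),round(d["score"],2),np.round(atz(d["pixel"],cal,Z[t]),3).tolist()) for d in r[:2]])
print(manip.get_state()["time"])
E
```

```text
side gauge [([298.7, 181.3], 0.71, [0.497, -0.122, 0.15])]
side stand [([312.4, 236.6], 0.61, [0.389, -0.079, 0.0])]
side coupling [([227.5, 190.3], 0.97, [0.632, 0.065, 0.15])]
top gauge [([296.2, 219.0], 0.79, [0.504, -0.139, 0.15])]
top stand [([272.4, 254.9], 0.75, [0.393, -0.079, 0.0])]
top coupling [([229.4, 171.0], 0.86, [0.64, 0.057, 0.15])]
top shaft [([228.7, 172.1], 0.66, [0.636, 0.059, 0.15])]
top mug [([120.6, 254.9], 0.97, [0.382, 0.412, 0.0]), ([271.2, 253.0], 0.66, [0.399, -0.075, 0.0])]
top oil_can [([386.7, 180.5], 0.61, [0.644, -0.457, 0.0]), ([297.6, 219.4], 0.38, [0.509, -0.16, 0.0])]
top flange [([331.8, 157.4], 0.92, [0.718, -0.273, 0.0]), ([297.8, 219.7], 0.73, [0.508, -0.161, 0.0])]
top spanner [([389.4, 228.9], 0.66, [0.484, -0.463, 0.0])]
top shaft_rest [([387.5, 179.7], 0.73, [0.647, -0.46, 0.0]), ([233.0, 180.5], 0.57, [0.633, 0.054, 0.0])]
0.8
```

View pics/top0.png

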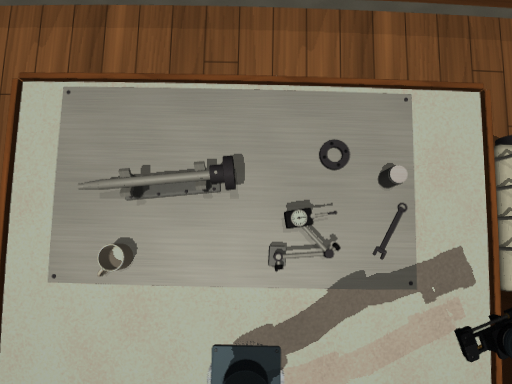

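View pics/side0.png

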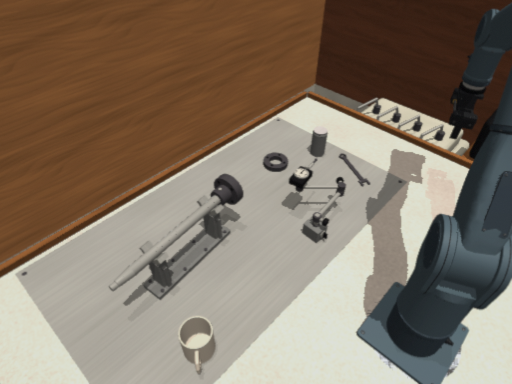

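```bash
python3 - <<'E'
from h import *
im=cv2.imread("pics/top0.png")
cv2.imwrite("pics/t0z.png",cv2.resize(im[190:290,250:350],None,fx=6,fy=6,interpolation=cv2.INTER_CUBIC))
cv2.imwrite("pics/t0c.png",cv2.resize(im[140:215,180:280],None,fx=7,fy=7,interpolation=cv2.INTER_CUBIC))
E
```

```text
(no output)
```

View pics/t0z.png

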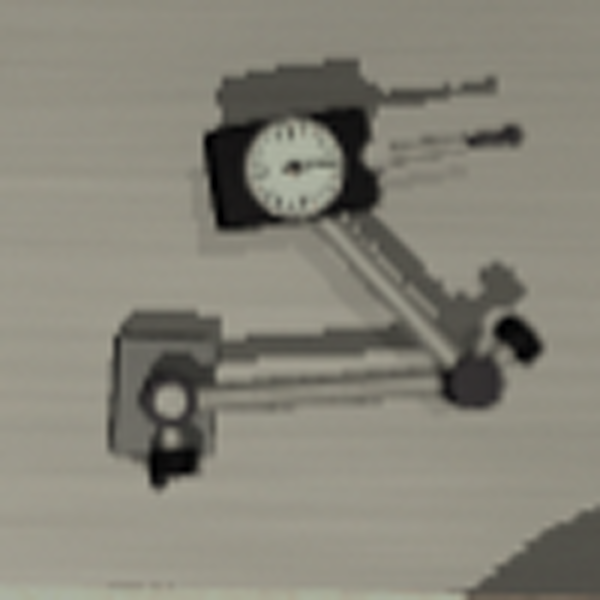

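>>> {"api": "step_arm", "payload": {
  "increments": [
    {"dx": 0.03,"dy": 0.06,"dz": 0.03},
    {"dx": 0.07,"dy": 0.11,"dz": 0.06},
    {"dx": 0.1,"dy": 0.16,"dz": 0.09},
    {"dx": 0.13,"dy": 0.21,"dz": 0.12},
    {"dx": 0.16,"dy": 0.26,"dz": 0.15},
    {"dx": 0.18,"dy": 0.31,"dz": 0.16},
    {"dx": 0.2,"dy": 0.36,"dz": 0.16},
    {"dx": 0.22,"dy": 0.41,"dz": 0.16},
    {"dx": 0.23,"dy": 0.45,"dz": 0.16},
    {"dx": 0.23,"dy": 0.48,"dz": 0.16}
  ]
}}

```text
invalid input
```

>>> {"api": "step_arm", "payload": {
  "increments": [
    {"ax": 0,"ay": 0,"az": 0,"dx": 0.03,"dy": 0.06,"dz": 0.03,"grip": 1},
    {"ax": 0,"ay": 0,"az": 0,"dx": 0.07,"dy": 0.11,"dz": 0.06,"grip": 1}
  ]
}}

```text
time: 1.05
position: [0.2863, -0.5117, 0.2909]
eef_rot: [-90.1, -0.0, -159.7]
ft_force: [1.3, -0.7, 0.9]
width: 1.003
```

>>> {"api": "step_arm", "payload": {
  "increments": [
    {"ax": 0,"ay": 0,"az": 0.16,"dx": 0.03,"dy": 0.05,"dz": 0.02,"grip": 1},
    {"ax": 0,"ay": 0,"az": 0.32,"dx": 0.06,"dy": 0.1,"dz": 0.04,"grip": 1},
    {"ax": 0,"ay": 0,"az": 0.48,"dx": 0.09,"dy": 0.15,"dz": 0.06,"grip": 1},
    {"ax": 0,"ay": 0,"az": 0.64,"dx": 0.12,"dy": 0.2,"dz": 0.08,"grip": 1},
    {"ax": 0,"ay": 0,"az": 0.8,"dx": 0.14,"dy": 0.25,"dz": 0.1,"grip": 1},
    {"ax": 0,"ay": 0,"az": 0.96,"dx": 0.16,"dy": 0.29,"dz": 0.11,"grip": 1},
    {"ax": 0,"ay": 0,"az": 1.1,"dx": 0.18,"dy": 0.33,"dz": 0.11,"grip": 1},
    {"ax": 0,"ay": 0,"az": 1.24,"dx": 0.2,"dy": 0.36,"dz": 0.11,"grip": 1},
    {"ax": 0,"ay": 0,"az": 1.36,"dx": 0.2,"dy": 0.37,"dz": 0.11,"grip": 1},
    {"ax": 0,"ay": 0,"az": 1.36,"dx": 0.2,"dy": 0.37,"dz": 0.11,"grip": 1}
  ]
}}

```text
time: 2.3
position: [0.4867, -0.1421, 0.4008]
eef_rot: [-90.0, -0.0, -81.6]
ft_force: [-1.2, -0.8, 0.3]
width: 1.0
```

```bash
python3 - <<'E'
from h import *
s=manip.get_state(); print(s["position"],s["eef_rot"],s["joint_positions"])
cal=viewer.get_calibration("wrist")
im=viewer.grab_frame("wrist"); cv2.imwrite("pics/w1.png",im[:,:,::-1])
np.save("w1.npy",cal,allow_pickle=True)
for t,z in dict(gauge=.15,stand=0,coupling=.15).items():
    r=viewer.mark_of(t,"wrist"); print(t,[(np.round(d["pixel"],1).tolist(),round(d["score"],2),np.round(atz(d["pixel"],cal,z),4).tolist()) for d in r[:2]])
print({k:np.round(v,3).tolist() for k,v in cal.items()},manip.get_state()["time"])
E
```

```text
[ 0.4867352  -0.14205425  0.40076701] [-8.99934981e+01 -1.61603655e-04 -8.15980179e+01] [ 34.36414357  10.37937151 -26.80301299  95.59505437   4.81923502
  75.16415568  15.10553455]
gauge [([274.2, 168.6], 0.96, [0.5087, -0.1453, 0.15])]
stand [([215.8, 115.9], 0.88, [0.3958, -0.0916, 0.0])]
coupling [([392.4, 27.4], 0.86, [0.6296, 0.0607, 0.15])]
{'fx': 278.726, 'fy': 278.726, 'cx': 258.67, 'cy': 195.657, 'k1': -0.053, 'view': [[0.989, 0.146, -0.001, -0.46], [0.139, -0.942, 0.305, -0.292], [0.043, -0.302, -0.952, 0.48], [0.0, 0.0, 0.0, 1.0]]} 2.5
```

View pics/w1.png

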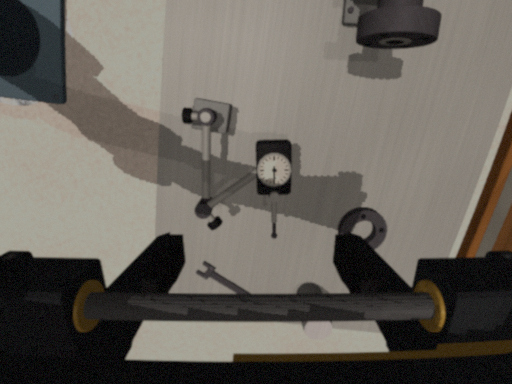

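```bash
python3 - <<'E'
from h import *
cal=np.load("w1.npy",allow_pickle=True).item()
im=cv2.imread("pics/w1.png"); 
cv2.imwrite("pics/w1z.png",cv2.resize(im[90:250,180:310],None,fx=4.5,fy=3.75 if 0 else 3.75,interpolation=cv2.INTER_CUBIC))
cv2.imwrite("pics/w1z.png",cv2.resize(im[95:245,180:310],None,fx=4,fy=4,interpolation=cv2.INTER_CUBIC))
g=cv2.cvtColor(im,cv2.COLOR_BGR2GRAY)
def blob(g,x0,x1,y0,y1,th):
    m=np.zeros_like(g);m[y0:y1,x0:x1]=g[y0:y1,x0:x1]>th
    n,l,st,ce=cv2.connectedComponentsWithStats(m.astype(np.uint8)); i=1+np.argmax(st[1:,4]); return ce[i],st[i]
c,s=blob(g,258,290,150,188,130); print(c,s,atz(c,cal,.169))
ct=viewer.get_calibration("top"); gt=cv2.cvtColor(cv2.imread("pics/top0.png"),cv2.COLOR_BGR2GRAY)
c2,s2=blob(gt,285,310,206,228,140); print(c2,s2,atz(c2,ct,.169))
p=atz((274.5,235),cal,.15); q=atz(c,cal,.169); print(p,np.degrees(np.arctan2(p[1]-q[1],p[0]-q[0])), np.hypot(*(p-q)[:2]))
p=atz((250+515/6,190+133/6),ct,.15); q=atz(c2,ct,.169); print(p,np.degrees(np.arctan2(p[1]-q[1],p[0]-q[0])), np.hypot(*(p-q)[:2]))
E
```

```text
[273.78819444 168.07638889] [259 155  30  28 576] [ 0.50639821 -0.1407077   0.169     ]
[298.57446809 217.35460993] [291 210  15  15 141] [ 0.50778206 -0.14345192  0.169     ]
[ 0.52637756 -0.24961866  0.15      ] -79.60486206804237 0.11072836442486615
[ 0.52578118 -0.25379619  0.15      ] -80.73563063552244 0.11180261667407655
```

View pics/w1z.png

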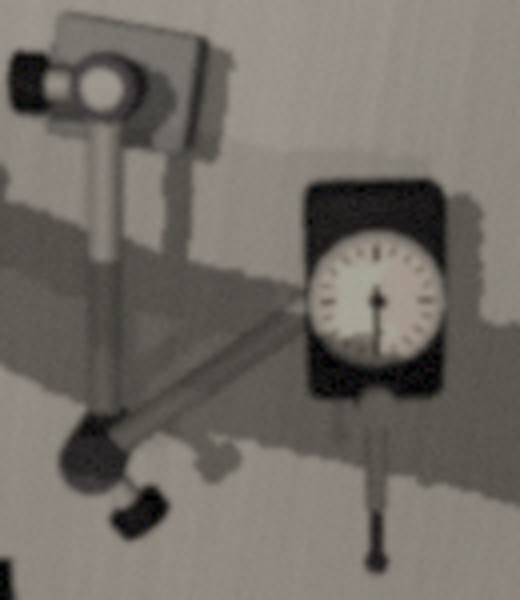

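```bash
python3 - <<'E'
from h import *
s=manip.get_state(); print(s["time"],s["position"],s["eef_rot"])
E
```

```text
2.5 [ 0.48638319 -0.14382041  0.40068392] [-9.00061690e+01 -2.16619024e-02 -8.18225965e+01]
```

>>> {"api": "step_arm", "payload": {
  "increments": [
    {"ax": 0,"ay": 0,"az": 0.03,"dx": 0.02,"dy": 0,"dz": -0.05,"grip": 1},
    {"ax": 0,"ay": 0,"az": 0.03,"dx": 0.021,"dy": 0.001,"dz": -0.1,"grip": 1},
    {"ax": 0,"ay": 0,"az": 0.03,"dx": 0.021,"dy": 0.001,"dz": -0.15,"grip": 1},
    {"ax": 0,"ay": 0,"az": 0.03,"dx": 0.021,"dy": 0.001,"dz": -0.19,"grip": 1},
    {"ax": 0,"ay": 0,"az": 0.03,"dx": 0.021,"dy": 0.001,"dz": -0.205,"grip": 1},
    {"ax": 0,"ay": 0,"az": 0.03,"dx": 0.021,"dy": 0.001,"dz": -0.205,"grip": 1}
  ]
}}

```text
time: 3.25
position: [0.5075, -0.1422, 0.1956]
eef_rot: [-90.0, 0.0, -80.0]
ft_force: [0.2, -0.1, 1.1]
width: 0.998
```

```bash
python3 - <<'E'
from h import *
s=manip.get_state(); print(s["position"],s["eef_rot"])
cal=viewer.get_calibration("wrist")
im=viewer.grab_frame("wrist"); cv2.imwrite("pics/w2.png",im[:,:,::-1])
np.save("w2.npy",cal,allow_pickle=True)
p=s["position"]
print(proj([.507,-.142,.169],cal),proj(p,cal))
E
```

```text
[ 0.50753793 -0.14219087  0.1956165 ] [-9.00426524e+01  1.51342777e-02 -7.99772053e+01]
[259.36975107 229.5202601 ] [260.23682145 249.04437589]
```

View pics/w2.png

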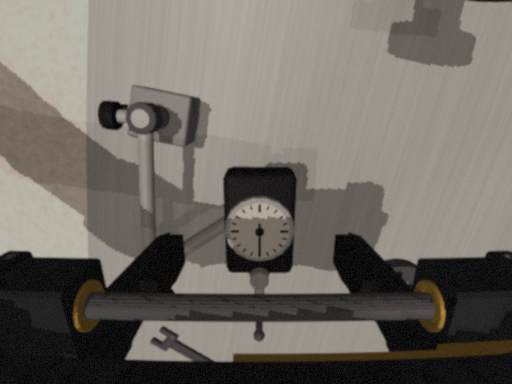

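>>> {"api": "step_arm", "payload": {
  "increments": [
    {"ax": 0,"ay": 0,"az": 0,"dx": 0,"dy": 0,"dz": -0.04,"grip": 1},
    {"ax": 0,"ay": 0,"az": 0,"dx": 0,"dy": 0,"dz": -0.064,"grip": 1},
    {"ax": 0,"ay": 0,"az": 0,"dx": 0,"dy": 0,"dz": -0.064,"grip": 0.8},
    {"ax": 0,"ay": 0,"az": 0,"dx": 0,"dy": 0,"dz": -0.064,"grip": 0.7},
    {"ax": 0,"ay": 0,"az": 0,"dx": 0,"dy": 0,"dz": -0.064,"grip": 0.5},
    {"ax": 0,"ay": 0,"az": 0,"dx": 0,"dy": 0,"dz": -0.064,"grip": 0.4},
    {"ax": 0,"ay": 0,"az": 0,"dx": 0,"dy": 0,"dz": -0.064,"grip": 0.4},
    {"ax": 0,"ay": 0,"az": 0,"dx": 0,"dy": 0,"dz": -0.064,"grip": 0.4}
  ],
  "grip_force": 45
}}

```text
time: 4.3
position: [0.508, -0.142, 0.1324]
eef_rot: [-90.0, -0.0, -79.9]
ft_force: [-1.7, 0.5, 6.9]
width: 0.566
```

```bash
python3 - <<'E'
from h import *
s=manip.get_state(); print(s["position"],s["eef_rot"],s["ft_force"],s["ft_torque"],s["width"])
cal=np.load("w2.npy",allow_pickle=True).item()
q=atz((259.5,231),cal,.169)
for v in (333,334): print(q, atz((259,v),cal,.15),np.linalg.norm((atz((259,v),cal,.15)-q)[:2]))
im=cv2.imread("pics/w2.png");cv2.imwrite("pics/w2z.png",cv2.resize(im[150:350,200:320],None,fx=3,fy=3,interpolation=cv2.INTER_CUBIC))
im=viewer.grab_frame("wrist"); cv2.imwrite("pics/w3.png",im[:,:,::-1])
E
```

```text
[ 0.50799062 -0.14204309  0.13242366] [-8.99652082e+01 -4.02834540e-02 -7.99294346e+01] [-1.66429278  0.5063007   6.87359988] [-0.01783817  0.22013552 -0.05695414] 0.5662281755447264
[ 0.50727756 -0.14306296  0.169     ] [ 0.52538572 -0.24767567  0.15      ] 0.10616837877327785
[ 0.50727756 -0.14306296  0.169     ] [ 0.52557983 -0.24877511  0.15      ] 0.10728481657517207
```

View pics/w2z.png

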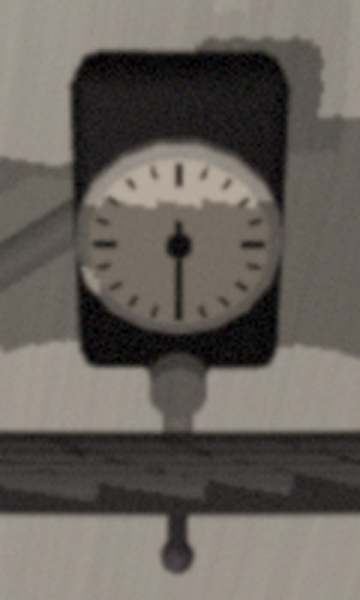

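View pics/w3.png

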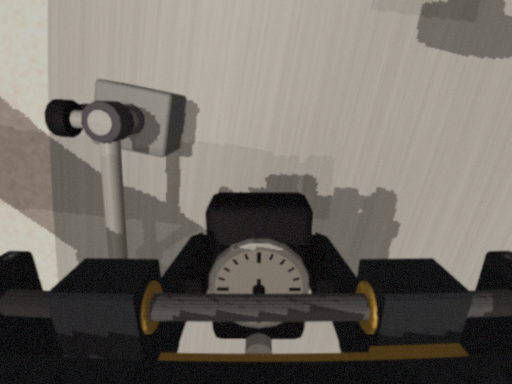

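View pics/t0c.png

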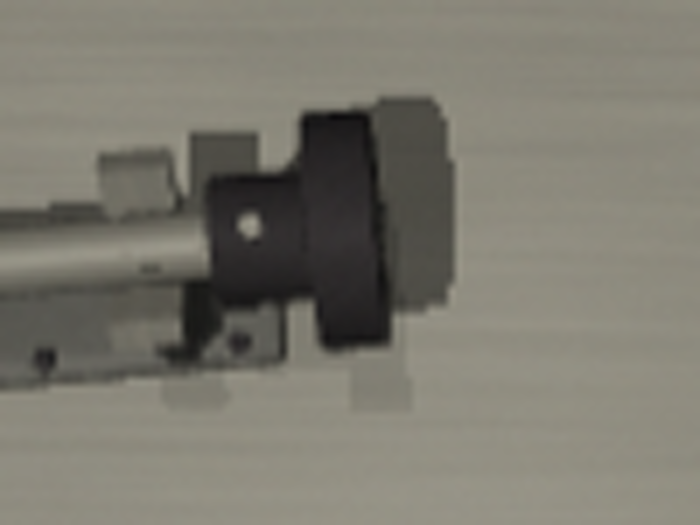

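```bash
python3 - <<'E'
from h import *
im=cv2.imread("pics/w1.png");cv2.imwrite("pics/w1c.png",cv2.resize(im[0:60,330:450],None,fx=6,fy=6,interpolation=cv2.INTER_CUBIC))
im=cv2.imread("pics/side0.png");cv2.imwrite("pics/s0c.png",cv2.resize(im[165:295,105:250],None,fx=5,fy=4.5,interpolation=cv2.INTER_CUBIC))
im=cv2.imread("pics/top0.png");cv2.imwrite("pics/t0s.png",cv2.resize(im[140:205,70:255],None,fx=4.3,fy=4.3,interpolation=cv2.INTER_CUBIC))
E
```

```text
(no output)
```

View pics/w1c.png

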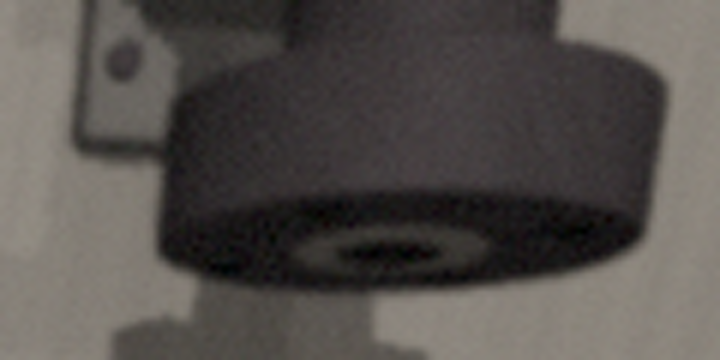

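View pics/s0c.png

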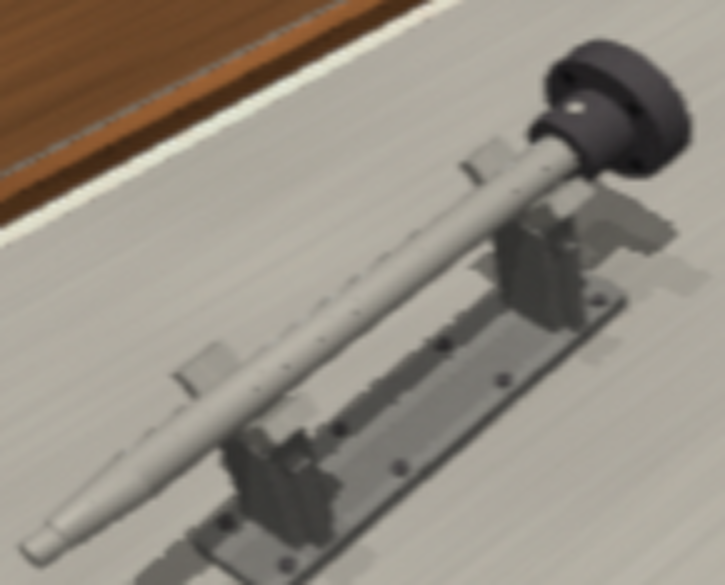

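View pics/t0s.png

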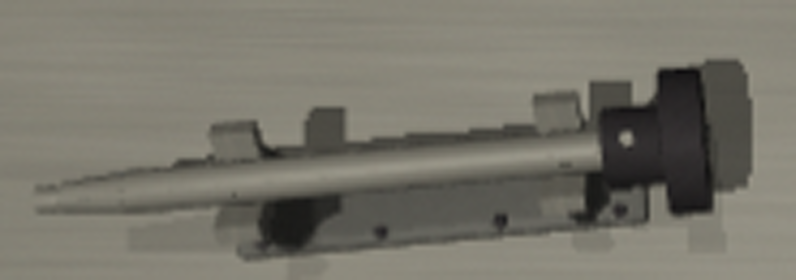

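```bash
cat > fit.py <<'E'
from h import *
from scipy.optimize import least_squares
ct=viewer.get_calibration("top"); cs=viewer.get_calibration("side"); cw=np.load("w1.npy",allow_pickle=True).item()
def un(pts,sx,sy,ox,oy): return [((x+.5)/sx-.5+ox,(y+.5)/sy-.5+oy) for x,y in pts]
obs=[(ct,un([(303,113),(340,110),(372,112),(389,343),(355,347),(322,348)],7,7,180,140)),
(cs,un([(690,130),(690,110),(655,60),(600,40),(560,55),(547,80),(640,178),(670,165)],5,4.5,105,165)),
(cw,un([(158,250),(168,170),(178,95),(225,278),(390,290),(560,272),(640,245),(668,90),(620,55)],6,6,330,0))]
tips=[(ct,un([(38,200)],4.3,4.3,70,140)[0]),(cs,un([(38,548)],5,4.5,105,165)[0])]
a=np.linspace(0,2*np.pi,60)
def disc(p):
    c=np.array([p[0],p[1],.15]); X=np.array([np.cos(p[2]),np.sin(p[2]),0]); Y=np.array([-X[1],X[0],0])
    return [c+.05*np.cos(t)*X+np.array([0,0,.05*np.sin(t)])+s*Y for t in a for s in(-.014,.014)],c+.442*Y
def res(p,sel=(0,1,2)):
    D,T=disc(p); r=[]
    for i in sel:
        cal,pts=obs[i]
        h=cv2.convexHull(np.array([proj(d,cal) for d in D],np.float32))
        r+=[cv2.pointPolygonTest(h,(float(x),float(y)),True) for x,y in pts]
    for i in (0,1):
        if i in sel: r+=list((proj(T,tips[i][0])-tips[i][1])*1)
    return r
for sel in [(0,1,2),(0,),(1,),(2,),(0,2)]:
    s=least_squares(lambda p:res(p,sel),[.635,.06,-.05 if 0 else 0.09],diff_step=1e-3,loss="soft_l1")
    print(sel,np.round(s.x,4),np.degrees(s.x[2]),np.round(s.fun,2).tolist())
E
python3 fit.py
```

```text
(0, 1, 2) [0.6355 0.0595 0.114 ] 6.531086923279832 [0.09, 0.14, -0.7, -0.08, 0.32, 0.48, 0.77, 0.01, -0.35, 0.56, -0.55, 0.85, 0.36, -0.28, 0.65, 0.96, 0.11, 1.09, 0.76, 1.0, 0.86, 1.16, 1.9, -0.25, 0.26, -1.5, 2.38]
(0,) [0.6361 0.0582 0.1134] 6.499551913658096 [0.24, 0.29, -0.2, 0.29, 0.17, -0.01, 0.2, -0.02]
(1,) [0.6367 0.0565 0.1111] 6.3627521510937735 [1.12, 0.58, 0.41, 1.19, -0.33, 0.44, -0.3, -0.52, -1.0, 1.0]
(2,) [0.6355 0.0601 0.1278] 7.320205050592702 [0.44, 0.91, 0.07, 0.89, 0.18, 0.17, 0.26, 1.09, 2.64]
(0, 2) [0.6356 0.0602 0.1131] 6.4805616721102295 [0.16, 0.21, -0.88, -0.31, 0.25, 0.54, 0.44, 0.81, 0.28, 0.6, 0.33, 0.6, 0.59, 1.32, 2.51, -0.47, 0.08]
```

```bash
python3 - <<'E'
from h import *
cw=np.load("w1.npy",allow_pickle=True).item(); c2=np.load("w2.npy",allow_pickle=True).item(); ct=viewer.get_calibration("top")
for z in (.1,.11): print(atz((205.9,116.6),cw,z),atz((144,118),c2,z),atz((278.2,256.5),ct,z))
P=np.array([.391,-.083])
from math import *
g0=np.array([.508,-.142]); r0=np.hypot(*(g0-P)); t0=atan2(*(g0-P)[::-1])
X=np.array([cos(.1138),sin(.1138)]); g1=np.array([.6357,.059])-.185*X
r1=np.hypot(*(g1-P)); t1=atan2(*(g1-P)[::-1]); print(r0,t0,r1,t1,g1)
for i in range(0,21):
    f=i/20; r=max(r0+(r1-r0)*f, 0)+.012*sin(pi*f); t=t0+(t1-t0)*f; g=P+r*np.array([cos(t),sin(t)]); print(i,np.round(g-g0,3), round(f*radians(86.5),3))
E
```

```text
[ 0.39506664 -0.08971619  0.1       ] [ 0.39868863 -0.08920974  0.1       ] [ 0.39350125 -0.09168472  0.1       ]
[ 0.39684531 -0.08913292  0.11      ] [ 0.40260623 -0.0881716   0.11      ] [ 0.39400639 -0.09103503  0.11      ]
0.13103434664239752 -0.4670605650323442 0.13545317417768168 1.1045046682853832 [0.45189662 0.03799241]
0 [0. 0.] 0.0
1 [0.006 0.009] 0.075
2 [0.012 0.018] 0.151
3 [0.016 0.028] 0.226
4 [0.02  0.038] 0.302
5 [0.023 0.049] 0.377
6 [0.025 0.06 ] 0.453
7 [0.026 0.071] 0.528
8 [0.025 0.082] 0.604
9 [0.024 0.093] 0.679
10 [0.021 0.105] 0.755
11 [0.017 0.115] 0.83
12 [0.012 0.125] 0.906
13 [0.006 0.135] 0.981
14 [-0.001  0.144] 1.057
15 [-0.009  0.152] 1.132
16 [-0.017  0.16 ] 1.208
17 [-0.026  0.166] 1.283
18 [-0.036  0.172] 1.359
19 [-0.046  0.176] 1.434
20 [-0.056  0.18 ] 1.51
```

>>> {"api": "step_arm", "payload": {
  "increments": [
    {"ax": 0,"ay": 0,"az": 0.075,"dx": 0.006,"dy": 0.009,"dz": 0,"grip": 0.4},
    {"ax": 0,"ay": 0,"az": 0.15,"dx": 0.012,"dy": 0.018,"dz": 0,"grip": 0.4},
    {"ax": 0,"ay": 0,"az": 0.225,"dx": 0.016,"dy": 0.028,"dz": 0,"grip": 0.4},
    {"ax": 0,"ay": 0,"az": 0.3,"dx": 0.02,"dy": 0.038,"dz": 0,"grip": 0.4},
    {"ax": 0,"ay": 0,"az": 0.375,"dx": 0.023,"dy": 0.049,"dz": 0,"grip": 0.4}
  ],
  "grip_force": 60
}}

```text
time: 4.97
position: [0.5284, -0.0954, 0.1322]
eef_rot: [-90.3, -0.0, -58.5]
ft_force: [-11.7, -6.3, 13.7]
width: 0.561
```

>>> {"api": "step_arm", "payload": {
  "increments": [
    {"ax": 0,"ay": 0,"az": 0.075,"dx": 0.002,"dy": 0.011,"dz": 0.0005,"grip": 0.4},
    {"ax": 0,"ay": 0,"az": 0.15,"dx": 0.003,"dy": 0.022,"dz": 0.0005,"grip": 0.4},
    {"ax": 0,"ay": 0,"az": 0.225,"dx": 0.002,"dy": 0.033,"dz": 0.0005,"grip": 0.4},
    {"ax": 0,"ay": 0,"az": 0.3,"dx": 0.001,"dy": 0.044,"dz": 0.0005,"grip": 0.4},
    {"ax": 0,"ay": 0,"az": 0.375,"dx": -0.002,"dy": 0.056,"dz": 0.0005,"grip": 0.4},
    {"ax": 0,"ay": 0,"az": 0.45,"dx": -0.006,"dy": 0.066,"dz": 0.0005,"grip": 0.4},
    {"ax": 0,"ay": 0,"az": 0.53,"dx": -0.011,"dy": 0.076,"dz": 0.0005,"grip": 0.4},
    {"ax": 0,"ay": 0,"az": 0.6,"dx": -0.017,"dy": 0.086,"dz": 0.0005,"grip": 0.4},
    {"ax": 0,"ay": 0,"az": 0.68,"dx": -0.024,"dy": 0.095,"dz": 0.0005,"grip": 0.4},
    {"ax": 0,"ay": 0,"az": 0.755,"dx": -0.032,"dy": 0.103,"dz": 0.0005,"grip": 0.4}
  ]
}}

```text
time: 6.22
position: [0.4993, 0.0065, 0.1324]
eef_rot: [-90.2, -0.1, -15.2]
ft_force: [1.5, -11.2, 2.7]
width: 0.563
```

```bash
python3 - <<'E'
from h import *
s=manip.get_state(); print(s["position"],s["eef_rot"],s["ft_force"],s["ft_torque"])
for c in ("wrist","top"):
    im=viewer.grab_frame(c); cv2.imwrite(f"pics/{c}4.png",im[:,:,::-1])
    if c=="top": cv2.imwrite("pics/top4z.png",cv2.resize(im[120:290,180:360,::-1],None,fx=3.5,fy=3.5,interpolation=cv2.INTER_CUBIC))
E
```

```text
[0.49933133 0.00647172 0.13244615] [-90.23795135  -0.12841979 -15.22421064] [  1.53820079 -11.23789134   2.65156022] [-1.35176483 -0.74835379  0.11630247]
```

View pics/wrist4.png

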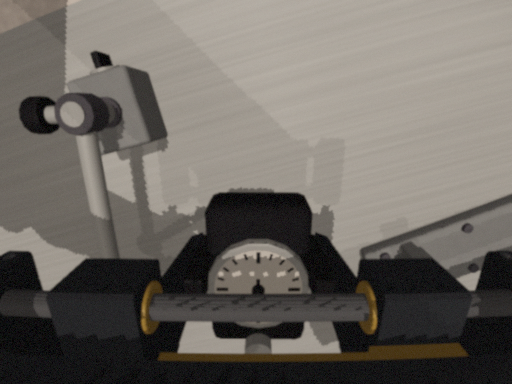

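View pics/top4z.png

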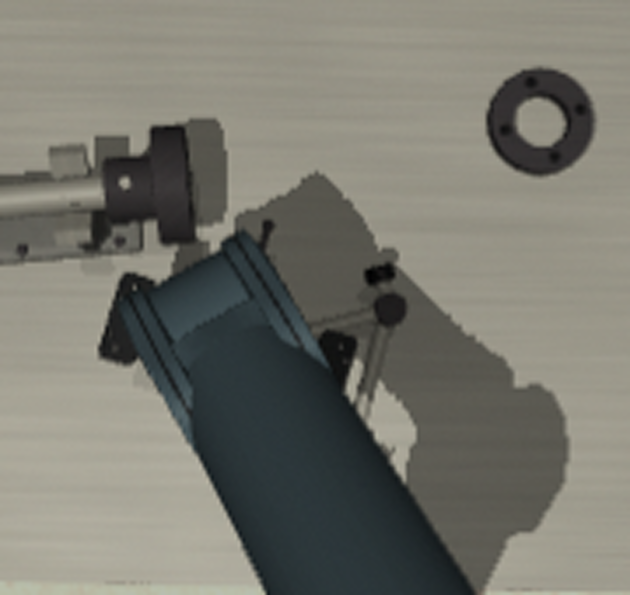

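>>> {"api": "step_arm", "payload": {
  "increments": [
    {"ax": 0,"ay": 0,"az": 0.075,"dx": -0.009,"dy": 0.008,"dz": 0,"grip": 0.4},
    {"ax": 0,"ay": 0,"az": 0.15,"dx": -0.018,"dy": 0.015,"dz": 0,"grip": 0.4},
    {"ax": 0,"ay": 0,"az": 0.225,"dx": -0.027,"dy": 0.022,"dz": 0,"grip": 0.4},
    {"ax": 0,"ay": 0,"az": 0.3,"dx": -0.037,"dy": 0.027,"dz": 0,"grip": 0.4},
    {"ax": 0,"ay": 0,"az": 0.37,"dx": -0.046,"dy": 0.031,"dz": 0,"grip": 0.4},
    {"ax": 0,"ay": 0,"az": 0.37,"dx": -0.046,"dy": 0.031,"dz": 0,"grip": 0.4}
  ]
}}

```text
time: 7.08
position: [0.4537, 0.04, 0.1325]
eef_rot: [-90.1, -0.1, 6.1]
ft_force: [2.3, -5.6, 1.2]
width: 0.563
```

```bash
cat > look.py <<'E'
import sys
from h import *
n=sys.argv[1]
s=manip.get_state(); print(s["time"],s["position"],s["eef_rot"],s["ft_force"],s["ft_torque"])
cal=viewer.get_calibration("wrist")
for c in ("wrist","top","side"):
    im=viewer.grab_frame(c)[:,:,::-1]; cv2.imwrite(f"pics/{c}{n}.png",im)
    if c=="top": cv2.imwrite(f"pics/top{n}z.png",cv2.resize(im[140:260,190:330],None,fx=5,fy=5,interpolation=cv2.INTER_CUBIC))
    if c=="side": cv2.imwrite(f"pics/side{n}z.png",cv2.resize(im[140:260,190:330],None,fx=5,fy=5,interpolation=cv2.INTER_CUBIC))
E
python3 look.py 5
```

```text
7.075 [0.45372426 0.03999696 0.13251637] [-90.08590302  -0.1231414    6.05016838] [ 2.29575908 -5.61586392  1.18859929] [-0.34922435 -0.53500313  0.30388904]
```

View pics/wrist5.png

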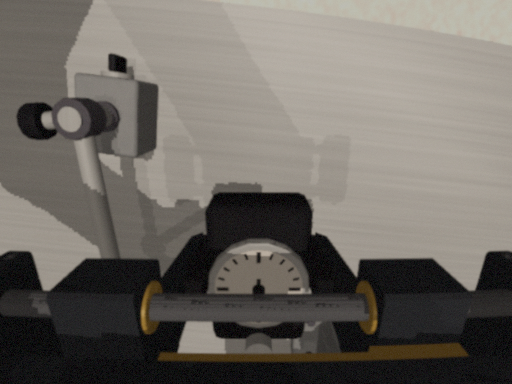

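View pics/top5z.png

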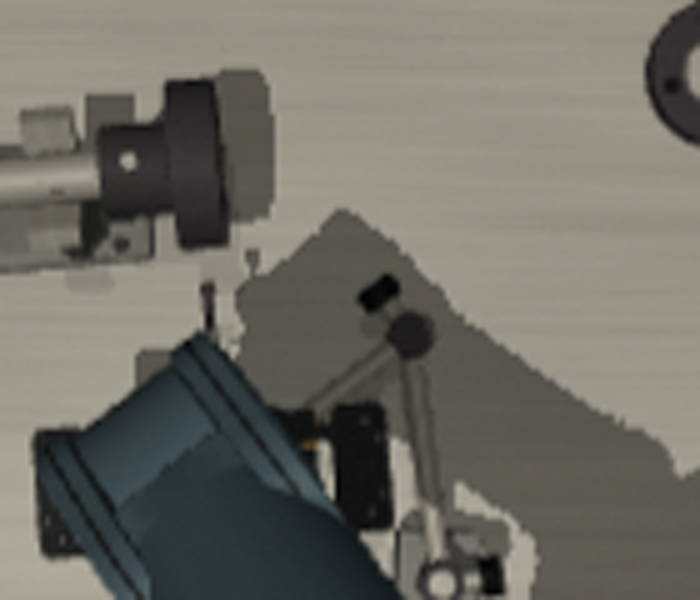

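View pics/side5z.png

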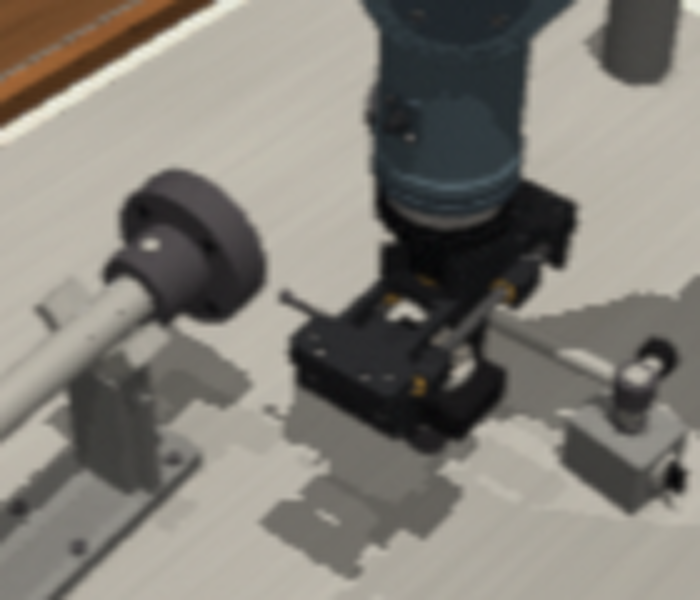

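```bash
cat > tip.py <<'E'
from h import *
ct=viewer.get_calibration("top");cs=viewer.get_calibration("side")
def rep(px,cal,c,name):
    p=atz(px,cal,.15); X=np.array([np.cos(.1135),np.sin(.1135)]);Y=np.array([-X[1],X[0]])
    d=(p[:2]-np.array(c)); print(name,p[:2],"along X",d@X,"lateral Y",d@Y)
    return p
if __name__=="__main__":
    s=manip.get_state()["position"]
    u=lambda x,y:((x+.5)/5-.5+190,(y+.5)/5-.5+140)
    p=rep(u(209,289),ct,(.6361,.0582),"top"); print(np.linalg.norm((p-s)[:2]),np.degrees(np.arctan2(p[1]-s[1],p[0]-s[0])))
    p=rep(u(288,296),cs,(.6367,.0565),"side"); print(np.linalg.norm((p-s)[:2]),np.degrees(np.arctan2(p[1]-s[1],p[0]-s[0])))
    rep(s and (0,0) if 0 else proj([s[0],s[1],.15],ct),ct,(.6361,.0582),"gaugeTCP")
E
python3 tip.py
```

```text
top [0.56249505 0.04937013] along X -0.07413140049820337 lateral Y -0.0004368235990993546
0.10917805781301414 4.920318098092074
side [0.56147071 0.04956272] along X -0.07553094451444406 lateral Y 0.0016275612263165228
0.10817436920353164 5.068487431423616
gaugeTCP [0.45371932 0.0400059 ] along X -0.18326780411972785 lateral Y 0.0025787546840133953
```

>>> {"api": "step_arm", "payload": {
  "increments": [
    {"ax": 0,"ay": 0,"az": 0.005,"dx": 0.006,"dy": -0.001,"dz": 0,"grip": 0.4},
    {"ax": 0,"ay": 0,"az": 0.01,"dx": 0.012,"dy": -0.0005,"dz": 0,"grip": 0.4},
    {"ax": 0,"ay": 0,"az": 0.01,"dx": 0.018,"dy": 0,"dz": 0,"grip": 0.4},
    {"ax": 0,"ay": 0,"az": 0.01,"dx": 0.021,"dy": 0.0005,"dz": 0,"grip": 0.4},
    {"ax": 0,"ay": 0,"az": 0.01,"dx": 0.023,"dy": 0.001,"dz": 0,"grip": 0.4},
    {"ax": 0,"ay": 0,"az": 0.01,"dx": 0.023,"dy": 0.001,"dz": 0,"grip": 0.4}
  ]
}}

```text
time: 7.98
position: [0.4734, 0.0432, 0.1323]
eef_rot: [-90.0, 0.3, 6.6]
ft_force: [-8.9, 1.9, 12.0]
width: 0.559
```

```bash
python3 look.py 6; python3 tip.py | tail -1
python3 -c "
import cv2
im=cv2.imread('pics/wrist6.png'); cv2.imwrite('pics/w6d.png',cv2.resize(im[180:345,170:345],None,fx=3.5,fy=3.5,interpolation=cv2.INTER_CUBIC))"
```

```text
7.975 [0.4733503  0.043231   0.13229935] [-89.97384265   0.25213401   6.60606179] [-8.86092163  1.93067672 11.95547791] [ 0.37612522  1.69420638 -0.27966327]
gaugeTCP [0.47330929 0.04326168] along X -0.1634351392992704 lateral Y 0.0035948995717992637
```

View pics/w6d.png

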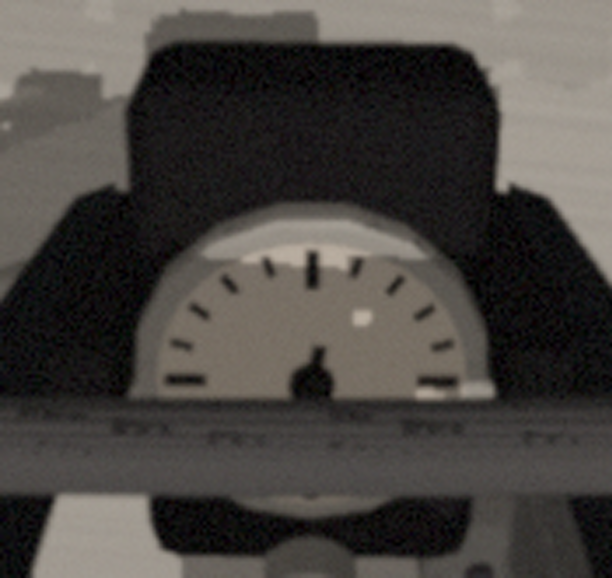

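View pics/top6z.png

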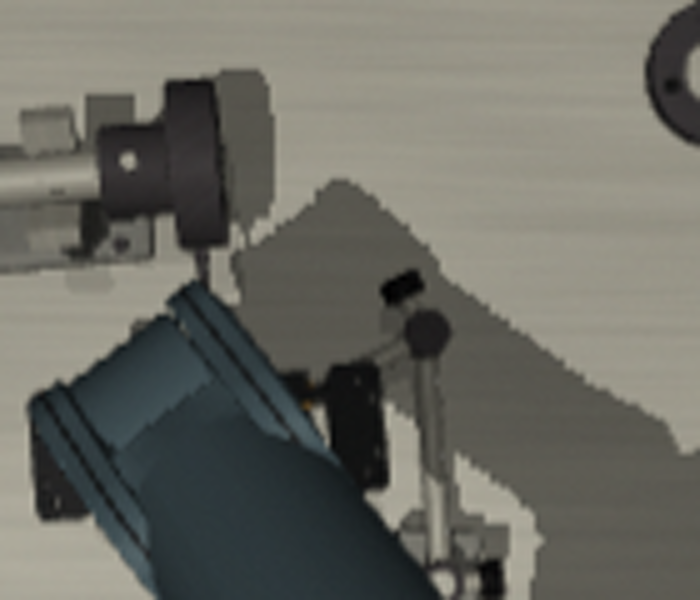

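View pics/side6z.png

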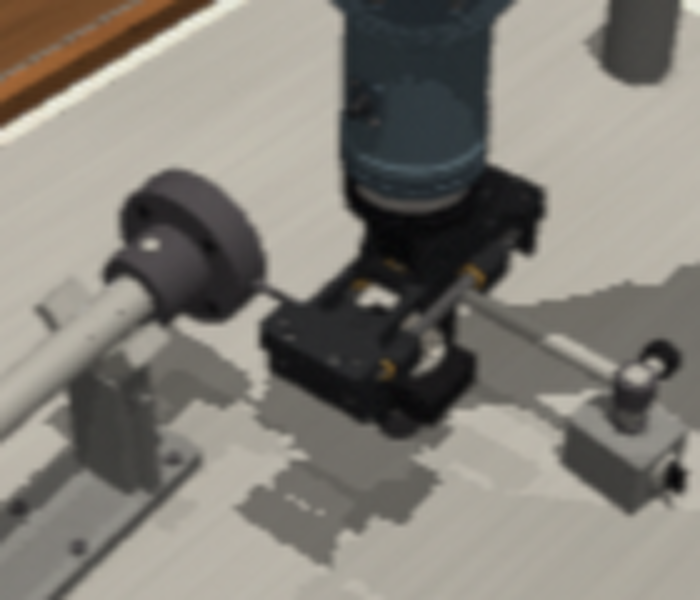

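```bash
python3 - <<'E'
from h import *
ct=viewer.get_calibration("top")
im=cv2.imread("pics/top6.png"); z=14
crop=cv2.resize(im[165:205,210:255],None,fx=z,fy=z,interpolation=cv2.INTER_CUBIC)
X=np.array([np.cos(.1135),np.sin(.1135)]);Y=np.array([-X[1],X[0]]); c=np.array([.6361,.0582])
def pt(a,b): 
    q=c+a*X+b*Y; p=proj([q[0],q[1],.15],ct); return ((p-[210,165]+.5)*z-.5)
for a,b in [(-.05,0),(-.05,.014),(-.05,-.014),(-.075,0)]:
    q=pt(a,b); print(a,b,q, q/z+[210,165]); cv2.circle(crop,tuple(int(v) for v in q),3,(0,0,255),-1)
cv2.imwrite("pics/t6zz.png",crop)
cs=viewer.get_calibration("side"); im=cv2.imread("pics/side6.png"); c=np.array([.6367,.0565])
crop=cv2.resize(im[165:215,210:260],None,fx=12,fy=12,interpolation=cv2.INTER_CUBIC)
for a,b in [(-.05,0),(-.05,.014),(-.05,-.014),(-.075,0)]:
    q=c+a*X+b*Y; p=(proj([q[0],q[1],.15],cs)-[210,165]+.5)*12-.5; cv2.circle(crop,tuple(int(v) for v in p),3,(0,0,255),-1)
cv2.imwrite("pics/s6zz.png",crop)
E
```

```text
-0.05 0 [293.97915841 344.79781637] [230.99851131 189.62841545]
-0.05 0.014 [226.58811045 350.99301772] [226.18486503 190.07092984]
-0.05 -0.014 [361.35080453 338.60533173] [235.81077175 189.18609512]
-0.075 0 [304.35422578 464.46213187] [231.73958756 198.17586656]
```

View pics/t6zz.png

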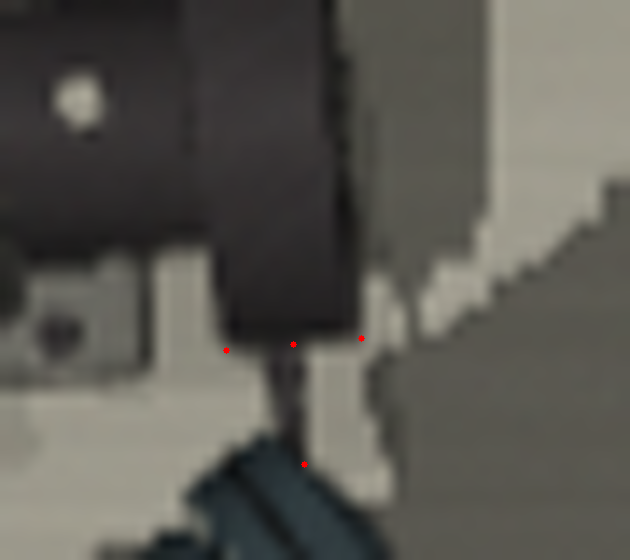

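View pics/s6zz.png

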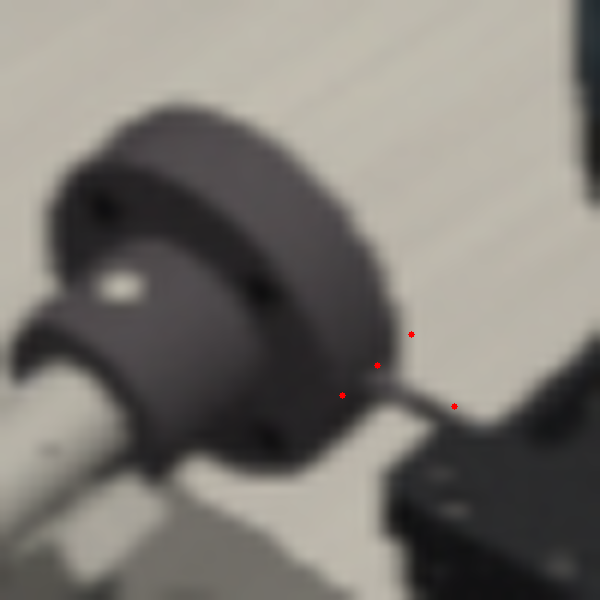

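>>> {"api": "step_arm", "payload": {
  "increments": [
    {"ax": 0,"ay": 0,"az": 0,"dx": 0.002,"dy": -0.0015,"dz": 0,"grip": 0.4},
    {"ax": 0,"ay": 0,"az": 0,"dx": 0.004,"dy": -0.0015,"dz": 0,"grip": 0.4},
    {"ax": 0,"ay": 0,"az": 0,"dx": 0.006,"dy": -0.001,"dz": 0,"grip": 0.4},
    {"ax": 0,"ay": 0,"az": 0,"dx": 0.0075,"dy": -0.001,"dz": 0,"grip": 0.4},
    {"ax": 0,"ay": 0,"az": 0,"dx": 0.0075,"dy": -0.001,"dz": 0,"grip": 0.4}
  ]
}}

```text
time: 8.75
position: [0.4805, 0.0425, 0.1323]
eef_rot: [-90.0, 0.3, 6.6]
ft_force: [-9.6, 2.1, 12.3]
width: 0.563
```

```bash
python3 look.py 7; python3 tip.py | tail -1
python3 -c "
import cv2
im=cv2.imread('pics/wrist7.png'); cv2.imwrite('pics/w7d.png',cv2.resize(im[180:345,170:345],None,fx=3.5,fy=3.5,interpolation=cv2.INTER_CUBIC))
im=cv2.imread('pics/top7.png'); cv2.imwrite('pics/t7zz.png',cv2.resize(im[165:205,210:255],None,fx=14,fy=14,interpolation=cv2.INTER_CUBIC))"
```

```text
8.75 [0.48054121 0.04251744 0.13230133] [-89.96008943   0.27385864   6.64012612] [-9.56695348  2.14728528 12.32408353] [ 0.43499646  1.8149421  -0.24034598]
gaugeTCP [0.48053536 0.0425187 ] along X -0.1563397104377628 lateral Y 0.0020382936401632944
```

View pics/w7d.png

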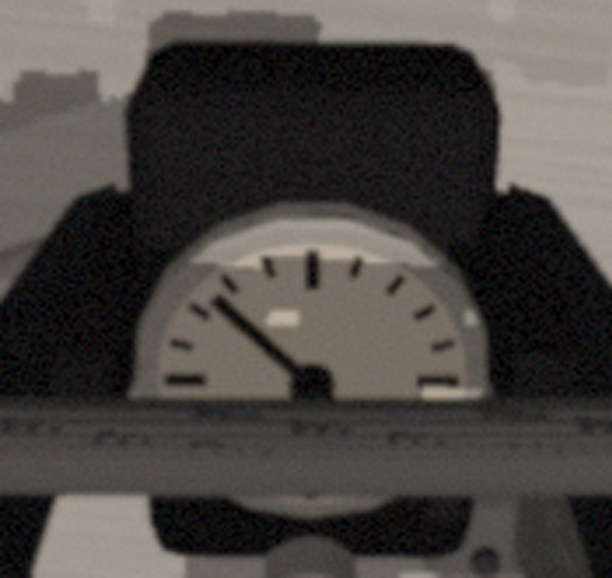

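View pics/t7zz.png

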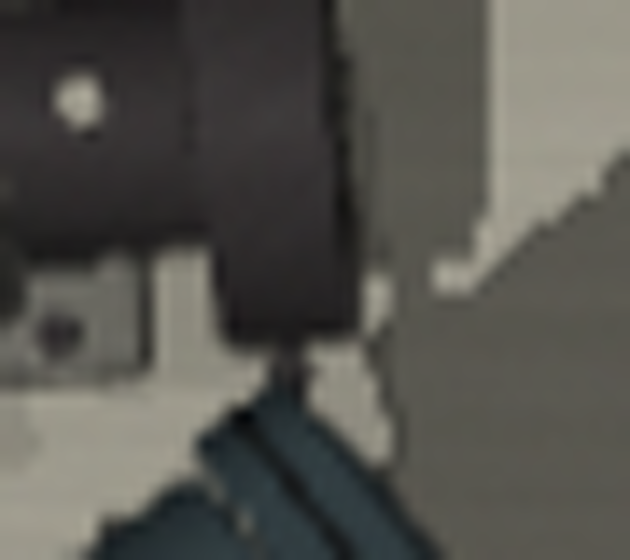

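>>> {"api": "step_arm", "payload": {
  "increments": [
    {"ax": 0,"ay": 0,"az": 0,"dx": 0.001,"dy": 0.0001,"dz": 0,"grip": 0.4},
    {"ax": 0,"ay": 0,"az": 0,"dx": 0.0025,"dy": 0.0003,"dz": 0,"grip": 0.4},
    {"ax": 0,"ay": 0,"az": 0,"dx": 0.0025,"dy": 0.0003,"dz": 0,"grip": 0.4}
  ]
}}

```text
time: 9.28
position: [0.4829, 0.0428, 0.1323]
eef_rot: [-90.0, 0.3, 6.6]
ft_force: [-10.9, 2.0, 11.6]
width: 0.557
```

```bash
python3 look.py 8; python3 tip.py | tail -1
python3 -c "
import cv2
im=cv2.imread('pics/wrist8.png'); cv2.imwrite('pics/w8d.png',cv2.resize(im[180:345,170:345],None,fx=3.5,fy=3.5,interpolation=cv2.INTER_CUBIC))"
```

```text
9.275 [0.48292603 0.04284792 0.13226823] [-89.95944692   0.28532274   6.64287183] [-10.88711732   1.95946112  11.63617407] [ 0.45386087  1.85156481 -0.23849083]
gaugeTCP [0.48294875 0.04283184] along X -0.15390638640818008 lateral Y 0.0020760953933053167
```

View pics/w8d.png

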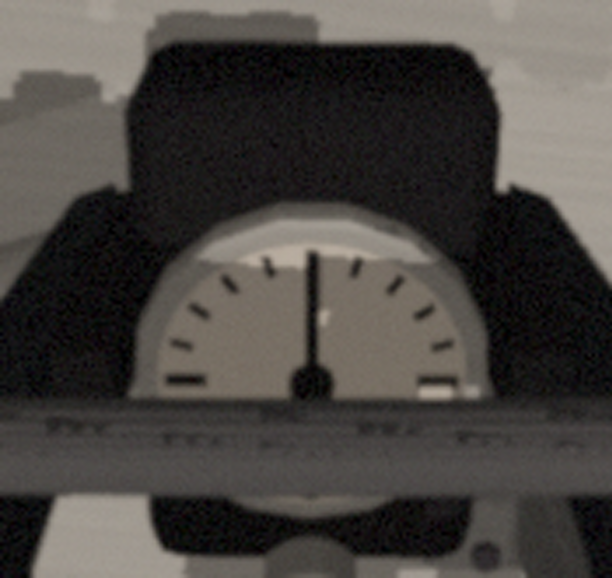

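>>> {"api": "step_arm", "payload": {
  "increments": [
    {"ax": 0,"ay": 0,"az": 0,"dx": -0.0006,"dy": 0,"dz": 0.0002,"grip": 0.4},
    {"ax": 0,"ay": 0,"az": 0,"dx": -0.001,"dy": 0.0002,"dz": 0.0004,"grip": 0.4},
    {"ax": 0,"ay": 0,"az": 0,"dx": -0.001,"dy": 0.0002,"dz": 0.0004,"grip": 0.4}
  ]
}}

```text
time: 9.8
position: [0.4829, 0.0428, 0.1325]
eef_rot: [-89.9, 0.2, 6.6]
ft_force: [-7.7, 1.9, 4.9]
width: 0.563
```

```bash
python3 look.py 9
python3 -c "
import cv2
im=cv2.imread('pics/wrist9.png'); cv2.imwrite('pics/w9d.png',cv2.resize(im[180:345,170:345],None,fx=3.5,fy=3.5,interpolation=cv2.INTER_CUBIC))"
```

```text
9.8 [0.4828891  0.04281102 0.1324625 ] [-89.93891861   0.17629801   6.62584675] [-7.68102689  1.87884121  4.86833178] [ 0.47970491  0.91661831 -0.21983874]
```

View pics/w9d.png

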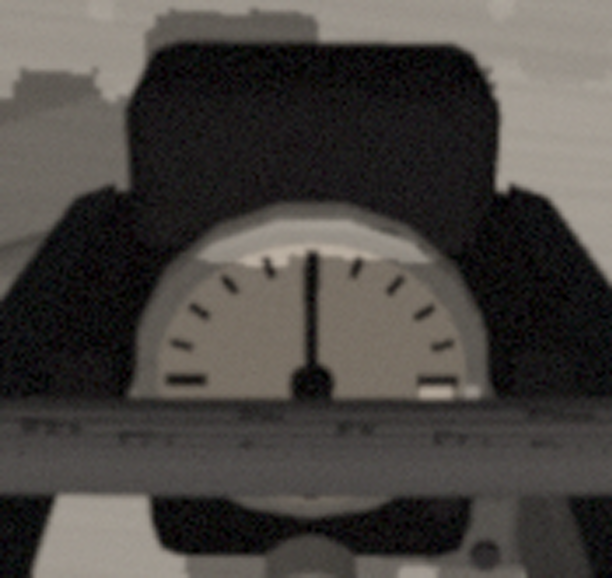

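Dial holds at half. A little more unloading, then open slowly.

>>> {"api": "step_arm", "payload": {
  "increments": [
    {"ax": 0,"ay": 0,"az": 0,"dx": -0.0008,"dy": 0.0001,"dz": 0.0002,"grip": 0.4},
    {"ax": 0,"ay": 0,"az": 0,"dx": -0.0015,"dy": 0.0002,"dz": 0.0003,"grip": 0.4},
    {"ax": 0,"ay": 0,"az": 0,"dx": -0.0015,"dy": 0.0002,"dz": 0.0003,"grip": 0.4}
  ]
}}

```text
time: 10.32
position: [0.4829, 0.0428, 0.1327]
eef_rot: [-89.9, 0.0, 6.6]
ft_force: [-1.8, 4.5, -3.4]
width: 0.558
```

>>> {"api": "step_arm", "payload": {
  "increments": [
    {"ax": 0,"ay": 0,"az": 0,"dx": 0,"dy": 0,"dz": 0,"grip": 0.6},
    {"ax": 0,"ay": 0,"az": 0,"dx": 0,"dy": 0,"dz": 0,"grip": 0.7},
    {"ax": 0,"ay": 0,"az": 0,"dx": 0,"dy": 0,"dz": 0,"grip": 0.85},
    {"ax": 0,"ay": 0,"az": 0,"dx": 0,"dy": 0,"dz": 0,"grip": 1},
    {"ax": 0,"ay": 0,"az": 0,"dx": 0,"dy": 0,"dz": 0,"grip": 1},
    {"ax": 0,"ay": 0,"az": 0,"dx": 0,"dy": 0,"dz": 0,"grip": 1}
  ]
}}

```text
time: 11.08
position: [0.4832, 0.0418, 0.1329]
eef_rot: [-90.0, -0.0, 6.6]
ft_force: [0.5, -0.0, -0.3]
width: 0.999
```

```bash
python3 look.py 10
python3 -c "
import cv2
im=cv2.imread('pics/wrist10.png'); cv2.imwrite('pics/w10d.png',cv2.resize(im[180:345,120:395],None,fx=2.8,fy=2.8,interpolation=cv2.INTER_CUBIC))"
```

```text
11.075 [0.48318043 0.0418288  0.13287874] [-9.00028640e+01 -4.47855472e-03  6.59822864e+00] [ 0.50723517 -0.00415893 -0.3407921 ] [ 0.06409453 -0.216209    0.00330722]
```

View pics/w10d.png

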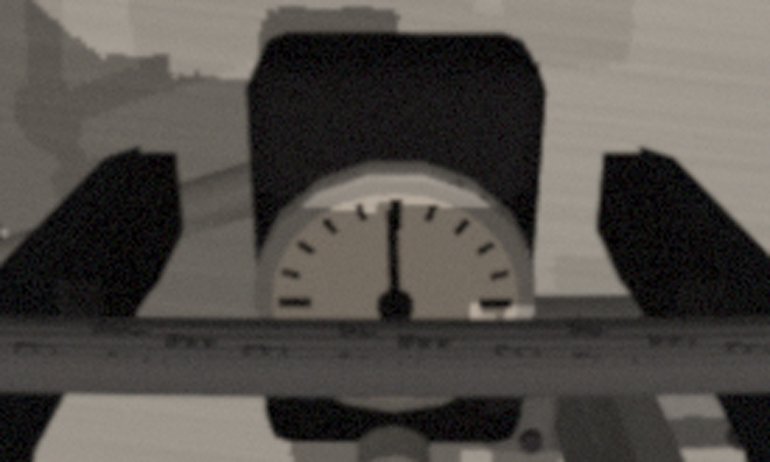

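>>> {"api": "step_arm", "payload": {
  "increments": [
    {"ax": 0,"ay": 0,"az": 0,"dx": 0,"dy": 0,"dz": 0.02,"grip": 1},
    {"ax": 0,"ay": 0,"az": 0,"dx": 0,"dy": 0,"dz": 0.06,"grip": 1},
    {"ax": 0,"ay": 0,"az": 0,"dx": 0,"dy": 0,"dz": 0.12,"grip": 1},
    {"ax": 0,"ay": 0,"az": 0,"dx": -0.02,"dy": -0.03,"dz": 0.18,"grip": 1},
    {"ax": 0,"ay": 0,"az": 0,"dx": -0.03,"dy": -0.09,"dz": 0.21,"grip": 1},
    {"ax": 0,"ay": 0,"az": 0,"dx": -0.03,"dy": -0.15,"dz": 0.21,"grip": 1},
    {"ax": 0,"ay": 0,"az": 0,"dx": -0.03,"dy": -0.21,"dz": 0.21,"grip": 1},
    {"ax": 0,"ay": 0,"az": 0,"dx": -0.03,"dy": -0.26,"dz": 0.21,"grip": 1},
    {"ax": 0,"ay": 0,"az": 0,"dx": -0.03,"dy": -0.3,"dz": 0.21,"grip": 1},
    {"ax": 0,"ay": 0,"az": 0,"dx": -0.03,"dy": -0.3,"dz": 0.21,"grip": 1}
  ]
}}

```text
time: 12.48
position: [0.4524, -0.2612, 0.3436]
eef_rot: [-90.0, -0.0, 6.3]
ft_force: [-0.1, 1.0, -0.3]
width: 1.001
```

```bash
python3 look.py 11
python3 - <<'E'
from h import *
im=cv2.imread('pics/top11.png'); cv2.imwrite('pics/t11zz.png',cv2.resize(im[155:240,205:275],None,fx=7,fy=7,interpolation=cv2.INTER_CUBIC))
E
```

```text
12.475 [ 0.45239263 -0.26117161  0.34357435] [-9.00064246e+01 -2.56367892e-02  6.30542884e+00] [-0.07855382  1.03435858 -0.30176737] [ 0.11266372 -0.15137374 -0.00822459]
```

View pics/t11zz.png

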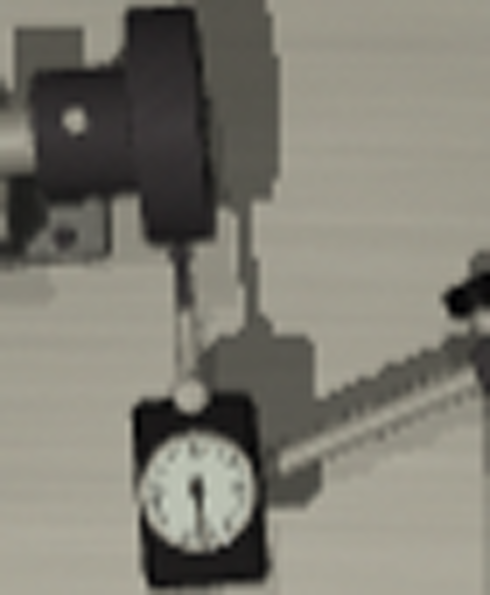

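View pics/side11z.png

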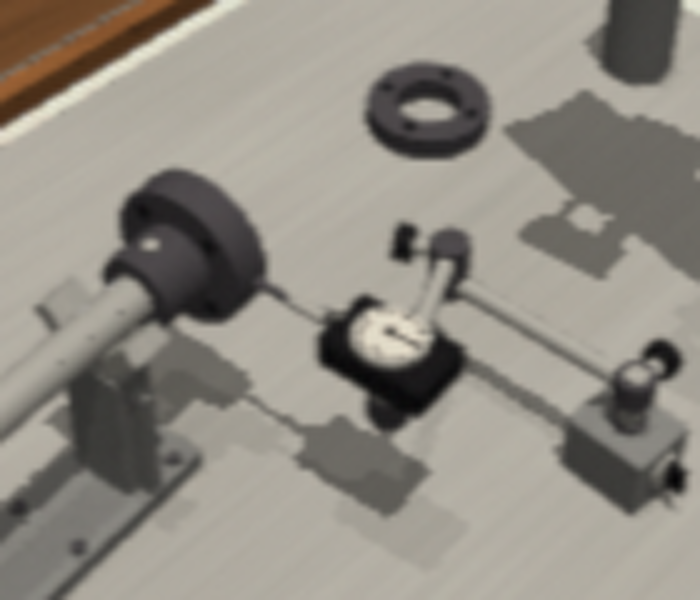

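View pics/wrist11.png

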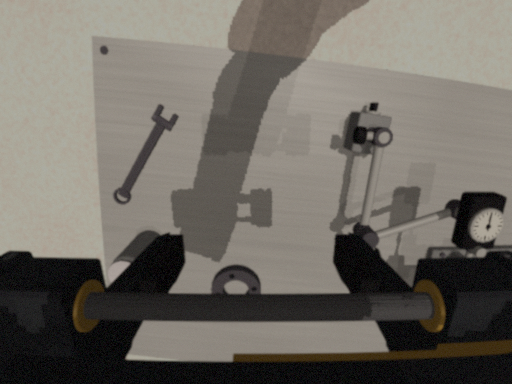

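```bash
python3 - <<'E'
from h import *
from tip import rep
ct=viewer.get_calibration("top"); u=lambda x,y:((x+.5)/7-.5+205,(y+.5)/7-.5+155)
q=atz(u(198,491),ct,.169)
for v in ((181,248),(185,300),(190,395)):
    p=rep(u(*v),ct,(.6361,.0582),"p"); print(np.degrees(np.arctan2(p[1]-q[1],p[0]-q[0])))
rep(proj(q*[1,1,0]+[0,0,.15],ct),ct,(.6361,.0582),"gauge")
a=cv2.imread("pics/top0.png").astype(int);b=cv2.imread("pics/top11.png").astype(int)
print(np.abs(a-b).max(2)[150:200,75:230].max(), np.argwhere(np.abs(a-b).max(2)[150:200,75:230]>25).__len__())
E
```

```text
p [0.58397621 0.05277544] along X -0.05240277626648378 lateral Y 0.0005136995273176711
6.069784563972077
p [0.5623878  0.05052403] along X -0.07410727443715617 lateral Y 0.0007218034963036965
6.101463847978363
p [0.52316458 0.047394  ] along X -0.11343261506722488 lateral Y 0.0020541924610523645
7.60793416002541
gauge [0.48332369 0.04207247] along X -0.15361986562639396 lateral Y 0.001279145529806454
61 3
```

```bash
python3 -c "
from cell import manip
print(manip.finish_job(), manip.get_state()['time'])"
```

```text
the job is handed in; nothing more can be done
the job is handed in; nothing more can be done
```

I swung the dial indicator round on its arm until it pointed squarely at the coupling's rim, and eased it in until the dial's hand stood half-way round. I then let go, backed the arm clear and handed the job in at about 12.6 s.

**Plunger:** the dial read half way while held, and about 9.9 mm of 20 mm once the fingers had opened. In all the readings I took it never went past half way, so the plunger did not reach its inner stop. I did not zoom in on the dial again after the arm had backed away.

**Aim:** in the last top picture the plunger meets the rim within about 1 mm of mid-width. It points at 6 to 6.6° against 6.5° for the square direction. One rough sighting, on the stem's collar, gave 7.6°.

**Shaft and bench:** only 3 pixels in the shaft region changed noticeably between the first and last top pictures, so the shaft has not visibly moved. The flange, spanner and oil can show no sign of disturbance. I did not check the mug, but the arm stayed well away from it.

**Forces:** the largest reading on any axis at the end of a move was about 14 N.

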